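Break a stuck chamber lid free and hold it just open

ROBOT

A 6-joint arm with a two-finger parallel gripper is mounted at the origin on the work surface. World frame = base frame: x ahead of the robot, y to its left, z up, the work surface at z = 0. Lengths are in m, angles in rad, forces in N, time in s.
With the tool pointing down it reaches from about 0.35 to 0.925 m from the base axis. Payload 6.4 kg.
Tool frame: the origin (TCP) lies on the mounting face of the last link; the fingertips stand ahead of it and the grasp point (between the pads) lies 155 mm ahead of it (finger_overhang is the z of the fingertips in the tool frame, in m); z points along the fingers, y is the direction in which the jaws open and shut (so a half turn about z gives the same grasp; the last joint's range is limited). The gripper opens to 85 mm and grips with 20 to 120 N. Pads are 22 mm wide; open, the fingers measure 114 mm over their backs; the gripper's body (76 mm by 85 mm) begins 54 mm behind the grasp point. The pads swing forward as they close: fully open they stand 13 mm farther back than shut.
Start: joints at [1.143, 0.245, 1.558, -0, 1.339, -0.174], TCP at [0.163, 0.629, 0.405] pointing down, gripper open.
Joint ranges: [-3.13, 3.13], [-1.02, 2.26], [0.13, 2.54], [-0.95, 4.09], [0.21, 2.88], [-2.74, 2.74]. Speed limits (rad/s): [2.57, 2.57, 3.14, 3.14, 3.14, 3.14].

INTERFACE

Orientations are given as a unit quaternion [w, x, y, z].
In Python, from station import * gives the robot as it stands.
- The arm moves only by the tool move_arm, never from a script. Its arguments are lists of equal length, an entry for each row: "hand": the closure, from 0 (fully open) to 1 (shut); "offset": the shift along the tool's x, y, z in mm, a list of three; "angular": the turn, a rotation vector about the tool's x, y, z in rad, a list of three. A call has 1 to 5 rows; each row is the pose to reach, as a shift and turn from the pose commanded when the call began, along the tool's axes at that moment; what a row does not reach only later rows make up. A row lasts 1/10 s, in which the tool goes at most 50 mm and 8.59 degrees, less where a joint would pass 70% of its speed; a pose out of reach is approached as far as the arm can. A call with a gripper value outside its range is refused whole. The fingers move at their own pace and stop on an object; "newtons" is the grip in N (left out, the last holds). Time passes only in rows, so rows that repeat a pose let the fingers close. It gives the time, the measured TCP pose, the force and the opening at its end, in the units of the state.
- read_state(): the state, without advancing time (a new reading comes with each control period).
- capture(name): name is "side" or "top"; returns (picture, depth): 400x640x3 uint8, red, green, blue; 400x640 float32, m along the optical axis (not along the pixel's ray), 0 where there is no reading.
- camera_params(name): a dict with "fov_y" (degrees; the focal length in pixels is half the picture's height over the tangent of half this angle, whatever the lens; pixels are square), "cx", "cy" (the principal point, pixels), "xyz" and "attitude" of the camera in the world. Camera axes: x right, y down, z forward; pixel columns grow to the right and rows downward; lengths in m; the calibration is good to about 2 mm. A picture is of the moment at which its call begins. camera_params takes no time and is no camera call.
- hand_in(): hands the job in, once; it reports no verdict.
The state is a dict: "t": time; "qpos": joint angles; "qvel": joint speeds; "joint_torque": joint torques, N m; "eef_pos": TCP position; "tool_rot": TCP orientation; "contact_force": force on the tool from outside, world axes, zero at the start; "moment": the same for the moment, N m; "opening": finger opening in m.
Only numpy, scipy, OpenCV 4.12 (cv2) and the standard library are available. Lean on these libraries where they do the work, as an engineer would, in place of code of your own. Each camera call takes 0.05 s, during which the arm holds its last target.

TASK

The clear lid of the airing chamber with the orange handle is stuck on its rubber seal: take the handle gently (it is brittle, so squeeze it with no more than 50 N), pull the lid straight up until the seal lets go, and hold it level just above its chamber, with a gap of 10 to 35 mm between lid and rim, so that the chamber can bleed off; never let the lid jump higher than 60 mm. Keep that gap for at least three seconds and finish while still holding the lid there with the gripper, clear of the chamber and of everything else. Leave the chamber with the blue handle shut and alone, and do not disturb the bottle, the filter cartridge or the gas meter.

Things in the scene. Friction and masses are not known exactly. Their poses are not given: they have to be found in the camera images.
- orange_handle (a point): grasp centre of the orange handle: an upright flat fin on the middle of the lid, 14 mm thick (along the lid's x), 50 mm long (along its y), 45 mm tall. The point is at mid-length, 28 mm above the lid's top face and 17 mm below the fin's top; with the lid shut it is 126 mm above the table and straight above the chamber's centre. Axes: the lid's own (x across the fin, z up).
- orange_lid: loose clear lid of the orange chamber, plate 166 (its x) x 156 (its y) x 8 mm with white edging and a 4 mm skirt below that sits inside the rim; about 300 g. Origin at the centre of the plate's underside: 90 mm above the table when shut. Seal: a pull of about 12 to 22 N is needed to start it; it grips for the first 3 to 5 mm of rise, then suddenly only the weight is left.
- orange_chamber: grey open box with an orange band, 160 (its x) x 150 (its y) x 90 mm high, walls 6 mm, fixed to the bench; origin at the centre of its underside, z up; the lid starts shut on it, with the same axes. Gap = height of the lid's origin - 90 mm.
- blue_chamber: the same kind of chamber with a blue band, fixed to the bench; to be left alone
- blue_lid: the blue chamber's lid with a blue handle, same sizes and origin; it must stay shut
- bottle: white plastic bottle with a red collar, 60 mm across, 130 mm tall, standing; origin at the centre of its underside; bystander
- cartridge: round grey respirator filter cartridge with a pink band, 84 mm across, 42 mm high, lying flat; origin at the centre of its underside; bystander
- meter: black handheld gas meter with a small blank display, 55 x 100 x 24 mm (its x, y, z), lying flat; origin at the centre of its underside; bystander
Not all that is in view belongs to the job. Leave any brown or yellow look-alike of the orange_lid alone.

How it is judged:
By the outcome, as a careful person would: the job done as asked, in the order asked, and still so for the second after the job is handed in, while the arm keeps its last pose, push and grip.
It also fails if it takes over 35 s, if anything falls off the work surface, if the arm or the gripper's body presses on something with over 40 N, if the wrist force passes 120 N, or if a joint passes its speed limit or range.

## Working session

There is one attempt and no reset: what is moved stays moved. The work goes in short steps, Python scripts to look and compute and a tool call to move; the robot and the scene stay as the last step left them, time stands still between calls to the robot, and variables do not carry over. Pictures are saved under pics/ and viewed, and the job is handed in when it is done.

Besides the shell and the picture viewer there is one more tool, called after "Request:" by a JSON object that holds its "method" and its "body", one argument or row to a line. move_arm: Moves the arm, as the interface text tells. Its arguments: {"type":"object","properties":{"hand":{"type":"array","items":{"type":"number"}},"offset":{"type":"array","items":{"type":"array","items":{"type":"number"}}},"angular":{"type":"array","items":{"type":"array","items":{"type":"number"}}},"newtons":{"type":"number"}},"required":["hand","offset","angular"]}

```bash
mkdir -p pics; ls; python3 - <<'E'
from station import *
import cv2, numpy as np
for n in("side","top"):
    p,d=capture(n); cv2.imwrite(f"pics/{n}0.png",p[:,:,::-1]); np.save(f"pics/{n}0.npy",d); np.save(f"pics/{n}0c.npy",p)
    print(n,camera_params(n), (d==0).mean())
print(read_state())
E
```

```text
pics
side {'fov_y': 48.75824922208567, 'cx': 316.70607864579756, 'cy': 199.91798562516965, 'xyz': array([0.48089735, 0.97576915, 0.78950653]), 'attitude': array([ 0.00668301, -0.02225876,  0.88531502, -0.4644106 ])} 0.00410546875
top {'fov_y': 57.11382807867822, 'cx': 325.37672934438723, 'cy': 198.9079912858746, 'xyz': array([ 0.30245734, -0.00125485,  1.21569048]), 'attitude': array([-0.07057672,  0.71108603, -0.6963997 ,  0.0663554 ])} 0.00401953125
{'t': 0.1, 'qpos': array([ 1.14292216e+00,  2.45725144e-01,  1.55892560e+00, -1.00763930e-05,
        1.33866492e+00, -1.74075859e-01]), 'qvel': array([-0.00034949, -0.00293551, -0.00270943, -0.00134737,  0.002711  ,
        0.00042691]), 'joint_torque': array([ 8.52986136e-05, -4.30667317e+01, -3.27128935e+01, -3.20650634e-05,
        2.85931121e-03, -8.57142538e-06]), 'eef_pos': array([0.16309435, 0.62898763, 0.40368445]), 'tool_rot': array([-2.50712677e-04,  1.26557643e-01,  9.91958881e-01, -8.24231458e-04]), 'contact_force': array([-0.02284996, -0.14170106, -0.3366302 ]), 'moment': array([ 0.01185059, -0.00309635,  0.06862292]), 'opening': 0.0855563806952822}
```

View pics/side0.png

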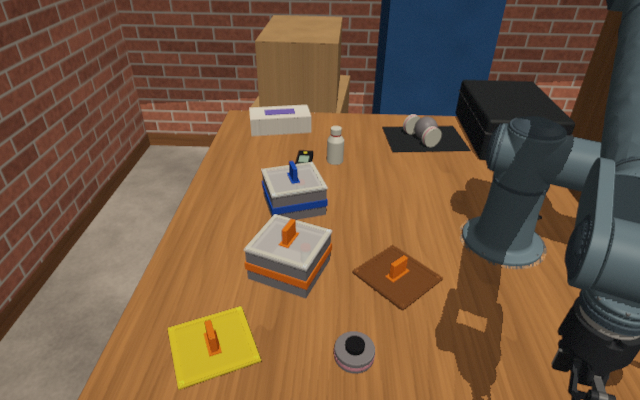

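View pics/top0.png

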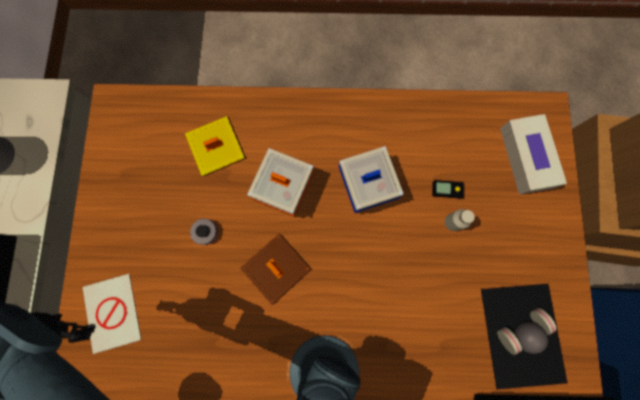

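The side view shows the orange lid's fin near (289,233). In the top view it is near (280,180), and the blue lid is near (371,176). The yellow plate, the brown plate and the other items are clear of the orange chamber. Next I'll measure the fin and the edging.

```bash
cat > h.py <<'E'
import numpy as np, cv2
from scipy.spatial.transform import Rotation as R
from station import *
def cam(n):
    c=camera_params(n); f=200/np.tan(np.radians(c['fov_y'])/2)
    q=c['attitude']; return f,c['cx'],c['cy'],np.array(c['xyz']),R.from_quat([q[1],q[2],q[3],q[0]]).as_matrix()
def ray(n,uv):
    f,cx,cy,o,M=cam(n); uv=np.atleast_2d(uv).astype(float)
    d=np.c_[(uv[:,0]-cx)/f,(uv[:,1]-cy)/f,np.ones(len(uv))]
    return o,d@M.T
def plane(n,uv,z):
    o,d=ray(n,uv); return o+d*((z-o[2])/d[:,2])[:,None]
def pts(n,uv,dep):
    o,d=ray(n,uv); uv=np.atleast_2d(uv); return o+d*dep[uv[:,1],uv[:,0]][:,None]
E
python3 - <<'E'
from h import *
box={'side':(270,212,310,250),'top':(266,168,296,192)}
cs={}
for n,(a,b,c,d) in box.items():
    p=np.load(f'pics/{n}0c.npy'); dep=np.load(f'pics/{n}0.npy')
    h=cv2.cvtColor(p,cv2.COLOR_RGB2HSV)
    m=cv2.inRange(h,(4,150,80),(18,255,255)); mm=np.zeros_like(m); mm[b:d,a:c]=m[b:d,a:c]
    v,u=np.nonzero(mm); uv=np.c_[u,v]; P=pts(n,uv,dep)
    print(n,len(u),uv.mean(0),'z',np.percentile(P[:,2],[5,50,95]).round(4))
    t=P[P[:,2]>np.percentile(P[:,2],97)-.006]
    print(' top pts',len(t),t.mean(0).round(4),t.min(0).round(4),t.max(0).round(4))
    im=cv2.resize(p[b-50:d+50,a-50:c+50,::-1],None,fx=5,fy=5,interpolation=cv2.INTER_NEAREST); im=im[:600,:800]
    cv2.imwrite(f'pics/{n}zoom.png',im); print(im.shape,a-50,b-50)
    # table check
    for q in ((200,300),(400,200),(480,260)): print(q,pts(n,[q],dep).round(3))
E
```

```text
side 347 [289.63400576 232.49855908] z [0.0006 0.1181 0.1448]
 top pts 79 [0.5804 0.1517 0.1437] [0.5682 0.1259 0.1396] [0.5935 0.1734 0.1477]
(600, 700, 3) 220 162
(200, 300) [[ 0.782  0.266 -0.   ]]
(400, 200) [[ 0.263 -0.184 -0.002]]
(480, 260) [[0.083 0.089 0.001]]
top 154 [279.43506494 179.15584416] z [0.1006 0.1271 0.1477]
 top pts 58 [0.5784 0.1488 0.146 ] [0.5653 0.1266 0.1429] [0.5886 0.1724 0.1498]
(600, 650, 3) 216 118
(200, 300) [[0.203 0.403 0.   ]]
(400, 200) [[ 0.543 -0.243 -0.001]]
(480, 260) [[ 0.349 -0.5   -0.001]]
```

View pics/sidezoom.png

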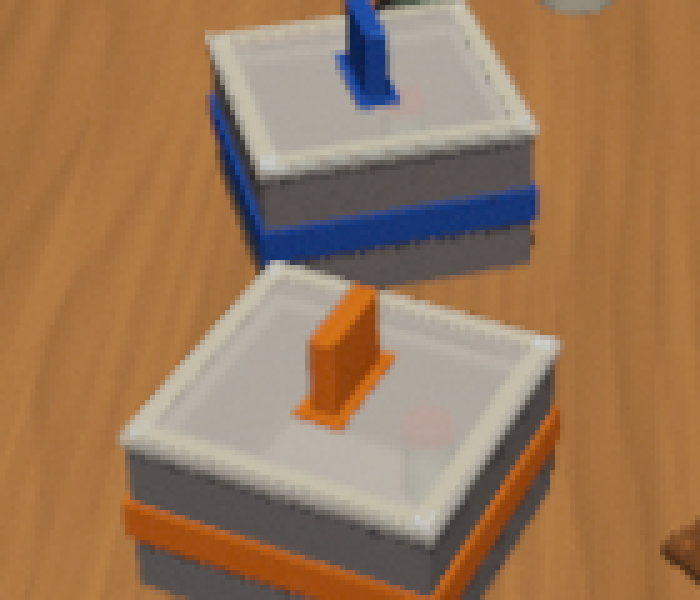

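View pics/topzoom.png

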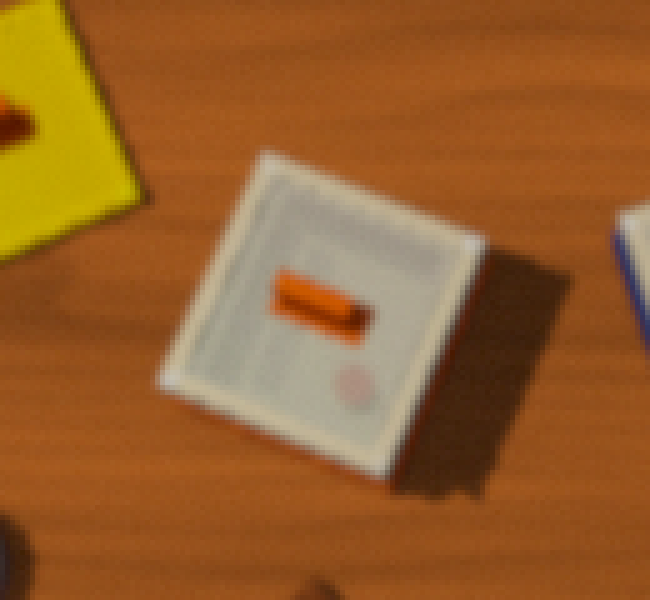

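Both zooms show the clear lid's white edging with four clear corners. In the top zoom they are (265,155), (485,240), (385,475) and (163,382). The fin runs parallel to the far and near edges. I'll project the edging onto the lid-top plane to get yaw and centre.

```bash
python3 - <<'E'
from h import *
C={'top':(np.array([(265,155),(485,240),(385,475),(163,382)])/5+(216,118)-.5),
'side':(np.array([(275,265),(557,345),(425,530),(125,440)])/5+(220,162)-.5)}
for n,uv in C.items():
    P=plane(n,uv,0.098)[:,:2]
    e=np.roll(P,-1,0)-P
    print(n,'ctr',P.mean(0).round(4),'len',np.linalg.norm(e,axis=1).round(4),'ang',(np.degrees(np.arctan2(e[:,1],e[:,0]))).round(1))
# mask-based
for n,(a,b,c,d) in {'top':(240,140,320,220),'side':(240,205,335,275)}.items():
    p=np.load(f'pics/{n}0c.npy'); dep=np.load(f'pics/{n}0.npy')
    uv=np.array([(u,v) for v in range(b,d) for u in range(a,c)])
    P=pts(n,uv,dep); k=(P[:,2]>.085)&(P[:,2]<.108); 
    hv=cv2.cvtColor(p,cv2.COLOR_RGB2HSV)[uv[:,1],uv[:,0]]; k&=(hv[:,1]<90)&(hv[:,2]>150)
    Q=plane(n,uv[k],.098)[:,:2]
    (x,y),wh,an=cv2.minAreaRect((Q*1000).astype(np.float32)); print(n,k.sum(),(x,y),wh,an)
# fin top direction from depth
for n,(a,b,c,d) in {'side':(270,212,310,250),'top':(266,168,296,192)}.items():
    p=np.load(f'pics/{n}0c.npy'); dep=np.load(f'pics/{n}0.npy')
    m=cv2.inRange(cv2.cvtColor(p,cv2.COLOR_RGB2HSV),(4,150,80),(18,255,255))
    uv=np.array([(u,v) for v in range(b,d) for u in range(a,c) if m[v,u]])
    P=pts(n,uv,dep); t=P[(P[:,2]>.138)&(P[:,2]<.15)]
    print(n,cv2.minAreaRect((t[:,:2]*1000).astype(np.float32)))
    u,s,vt=np.linalg.svd(t[:,:2]-t[:,:2].mean(0)); print(t.mean(0),np.degrees(np.arctan2(vt[0,1],vt[0,0])))
print(read_state()['t'])
s=read_state()['tool_rot']; print(R.from_quat([s[1],s[2],s[3],s[0]]).as_matrix().round(3))
E
```

```text
top ctr [0.5801 0.15  ] len [0.1515 0.1618 0.151  0.1592] ang [-110.6  159.2   68.4  -20.6]
side ctr [0.581  0.1489] len [0.1604 0.1482 0.1553 0.152 ] ang [ 158.5   67.4  -20.1 -110.6]
top 2250 (579.9061889648438, 151.5472412109375) (152.4592742919922, 164.2362060546875) 68.8027114868164
side 2475 (580.6551513671875, 148.39488220214844) (157.91036987304688, 166.59922790527344) 68.97860717773438
side ((580.2283935546875, 149.5706329345703), (52.26219940185547, 12.406360626220703), 69.20565032958984)
[0.58035441 0.15212433 0.14337972] 67.86160599749378
top ((578.547607421875, 149.7074432373047), (47.67243957519531, 12.00250244140625), 70.79280090332031)
[0.57804004 0.14942854 0.14536749] 68.47048350906121
0.1
[[-0.968  0.251 -0.001]
 [ 0.251  0.968 -0.002]
 [ 0.    -0.002 -1.   ]]
```

```bash
cat > plan.py <<'E'
from h import *
def plan(xyz,yaw_deg,frac=1.0):
    s=read_state(); q=s['tool_rot']; Rc=R.from_quat([q[1],q[2],q[3],q[0]])
    y=np.array([np.cos(np.radians(yaw_deg)),np.sin(np.radians(yaw_deg)),0]); z=np.array([0,0,-1.]); x=np.cross(y,z)
    Rt=R.from_matrix(np.c_[x,y,z])
    dp=Rc.inv().apply(np.array(xyz)-s['eef_pos'])*1000
    w=(Rc.inv()*Rt).as_rotvec()
    print('t',s['t'],'pos',s['eef_pos'].round(4),'off',dp.round(2),'ang',w.round(4),'F',s['contact_force'].round(2),'M',s['moment'].round(3),'open',round(s['opening'],4),'q',s['qpos'].round(3))
E
python3 - <<'E'
from plan import *
import station
print([x for x in dir(station) if not x.startswith('_')], getattr(station,'finger_overhang',None))
plan((0.58,0.15,0.40),-21)
E
```

```text
['PlanningError', 'camera_params', 'capture', 'finger_overhang', 'hand_in', 'read_state'] 0.1734
t 0.1 pos [0.1631 0.629  0.4037] off [-523.82 -358.96    4.14] ang [-1.5000e-03  1.2000e-03  1.6835e+00] F [-0.02 -0.14 -0.34] M [ 0.012 -0.003  0.069] open 0.0856 q [ 1.143  0.246  1.559 -0.     1.339 -0.174]
```

Request:
{"method": "move_arm", "body": {
  "hand": [0,0,0,0,0],
  "offset": [
    [-40,-28,0],
    [-80,-56,0],
    [-120,-84,0],
    [-160,-112,0],
    [-200,-140,0]
  ],
  "angular": [
    [0,0,0.12],
    [0,0,0.24],
    [0,0,0.36],
    [0,0,0.48],
    [0,0,0.6]
  ],
  "newtons": 40
}}

```text
t: 0.6
eef_pos: [0.3224, 0.4418, 0.4043]
tool_rot: [-0.0, 0.416, 0.909, -0.0]
contact_force: [1.9, -0.3, -0.6]
opening: 0.0854
```

```bash
python3 -c "
from plan import *
plan((0.58,0.15,0.40),-21)"
```

```text
t 0.6 pos [0.3224 0.4418 0.4043] off [-389.21    4.24    4.31] ang [-4.000e-04  3.000e-04  1.079e+00] F [ 1.86 -0.28 -0.59] M [ 0.017 -0.048 -0.004] open 0.0854 q [ 0.733  0.004  1.823 -0.     1.315  0.021]
```

Request:
{"method": "move_arm", "body": {
  "hand": [0,0,0,0,0],
  "offset": [
    [-40,0,0],
    [-80,1,0],
    [-120,1,0],
    [-160,2,0],
    [-200,2,0]
  ],
  "angular": [
    [0,0,0.12],
    [0,0,0.24],
    [0,0,0.36],
    [0,0,0.48],
    [0,0,0.6]
  ]
}}

```text
t: 1.1
eef_pos: [0.4553, 0.2926, 0.4043]
tool_rot: [-0.0, 0.666, 0.746, -0.0]
contact_force: [0.6, 0.7, 0.1]
opening: 0.0853
```

```bash
python3 -c "
from plan import *
plan((0.58,0.15,0.40),-21)"
```

```text
t 1.1 pos [0.4553 0.2926 0.4043] off [-155.63  107.99    4.28] ang [-5.000e-04  2.000e-04  4.785e-01] F [0.64 0.72 0.09] M [ 0.011  0.    -0.015] open 0.0853 q [ 0.362 -0.01   1.837  0.     1.315  0.25 ]
```

Request:
{"method": "move_arm", "body": {
  "hand": [0,0,0,0,0],
  "offset": [
    [-38,27,0],
    [-76,54,0],
    [-115,80,0],
    [-155,107,0],
    [-155,107,0]
  ],
  "angular": [
    [0,0,0.12],
    [0,0,0.24],
    [0,0,0.36],
    [0,0,0.478],
    [0,0,0.478]
  ]
}}

```text
t: 1.6
eef_pos: [0.5815, 0.1484, 0.4042]
tool_rot: [0.001, 0.825, 0.566, -0.0]
contact_force: [-0.5, 0.6, 0.3]
opening: 0.0857
```

```bash
python3 - <<'E'
from plan import *
plan((0.58,0.15,0.40),-21)
p,d=capture('side'); cv2.imwrite('pics/side1.png',p[:,:,::-1])
cv2.imwrite('pics/side1z.png',cv2.resize(p[100:300,200:420,::-1],None,fx=3,fy=3))
plan((0.58,0.15,0.283),-21)
E
```

```text
t 1.6 pos [0.5815 0.1484 0.4042] off [ 0.93 -2.    4.22] ang [ 0.0007  0.001  -0.0021] F [-0.45  0.61  0.26] M [ 0.03  -0.025  0.02 ] open 0.0857 q [ 6.100e-02  1.310e-01  1.690e+00 -1.000e-03  1.321e+00  4.300e-01]
t 1.65 pos [0.5802 0.1503 0.404 ] off [-3.10e-01  7.00e-02  1.21e+02] ang [-0.001   0.0004  0.0016] F [-0.18  0.42 -0.07] M [ 0.042  0.001 -0.04 ] open 0.0855 q [0.065 0.129 1.692 0.    1.322 0.429]
```

View pics/side1z.png

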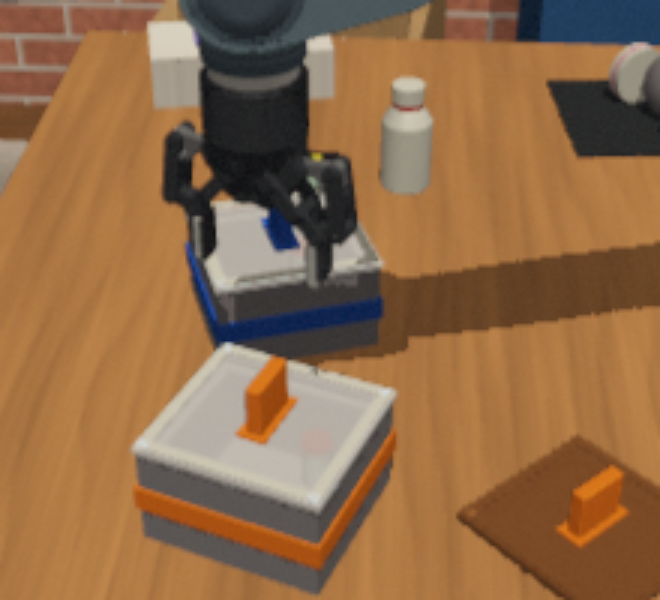

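The jaws straddle the fin line: fin at zoom (266,395), finger tips at (203,250) and (320,280). They line up with the fin's thickness direction, so I'm descending.

Request:
{"method": "move_arm", "body": {
  "hand": [0,0,0,0,0],
  "offset": [
    [0,0,30],
    [0,0,60],
    [0,0,90],
    [0,0,110],
    [0,0,122]
  ],
  "angular": [
    [0,0,0],
    [0,0,0],
    [0,0,0],
    [0,0,0],
    [0,0,0]
  ],
  "newtons": 40
}}

```text
t: 2.15
eef_pos: [0.5774, 0.1535, 0.2802]
tool_rot: [-0.001, 0.822, 0.569, -0.002]
contact_force: [-0.6, 0.2, 0.1]
opening: 0.086
```

```bash
python3 - <<'E'
from plan import *
p,d=capture('side'); cv2.imwrite('pics/side2z.png',cv2.resize(p[150:300,220:380,::-1],None,fx=4,fy=4))
plan((0.58,0.15,0.282),-21)
E
```

```text
t 2.2 pos [0.5772 0.1533 0.2791] off [-2.16  3.76 -2.93] ang [-0.0052  0.0022  0.0071] F [-1.43 -0.44 -0.41] M [ 0.021  0.065 -0.024] open 0.0856 q [0.07  0.268 1.777 0.    1.103 0.429]
```

View pics/side2z.png

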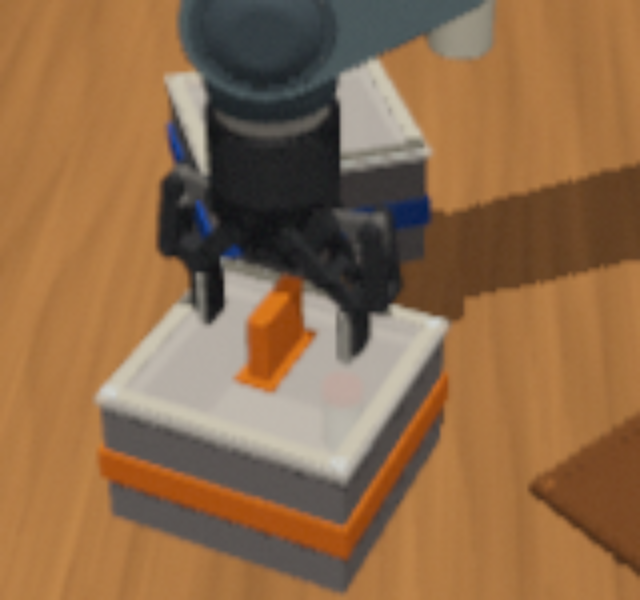

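The fin stands between the open jaws, nearer the left finger. The reading shows the arm a few mm off and perhaps still settling, so I'll let it settle and re-read.

Request:
{"method": "move_arm", "body": {
  "hand": [0,0],
  "offset": [
    [0,0,0],
    [0,0,0]
  ],
  "angular": [
    [0,0,0],
    [0,0,0]
  ]
}}

```text
t: 2.4
eef_pos: [0.5793, 0.153, 0.2842]
tool_rot: [0.001, 0.822, 0.569, 0.001]
contact_force: [0.6, 0.2, -0.8]
opening: 0.0853
```

```bash
python3 - <<'E'
from plan import *
plan((0.58,0.15,0.282),-21)
E
```

```text
t 2.4 pos [0.5793 0.153  0.2842] off [-2.53  1.67  2.18] ang [ 0.0021 -0.0011  0.0061] F [ 0.6   0.22 -0.8 ] M [-0.022 -0.013 -0.025] open 0.0853 q [0.069 0.263 1.772 0.    1.104 0.429]
```

Request:
{"method": "move_arm", "body": {
  "hand": [0,0,0,0],
  "offset": [
    [-2,1.7,1],
    [-2,1.7,1],
    [-2,1.7,1],
    [-2,1.7,1]
  ],
  "angular": [
    [0,0,0.006],
    [0,0,0.006],
    [0,0,0.006],
    [0,0,0.006]
  ]
}}

```text
t: 2.8
eef_pos: [0.5799, 0.15, 0.282]
tool_rot: [0.0, 0.824, 0.566, 0.0]
contact_force: [-0.6, 0.3, -0.5]
opening: 0.0852
```

```bash
python3 - <<'E'
from plan import *
plan((0.58,0.15,0.282),-21)
E
```

```text
t 2.8 pos [0.5799 0.15   0.282 ] off [ 0.    0.1  -0.01] ang [ 0.0004 -0.0002 -0.0006] F [-0.57  0.3  -0.54] M [-0.007 -0.01   0.003] open 0.0852 q [0.064 0.266 1.772 0.    1.102 0.431]
```

Request:
{"method": "move_arm", "body": {
  "hand": [0.3,0.6,0.7,0.8,0.8],
  "offset": [
    [0,0,0],
    [0,0,0],
    [0,0,0],
    [0,0,0],
    [0,0,0]
  ],
  "angular": [
    [0,0,0],
    [0,0,0],
    [0,0,0],
    [0,0,0],
    [0,0,0]
  ],
  "newtons": 40
}}

```text
t: 3.3
eef_pos: [0.5798, 0.1501, 0.2816]
tool_rot: [-0.0, 0.824, 0.566, -0.0]
contact_force: [-0.4, -0.5, 0.2]
opening: 0.0173
```

```bash
python3 - <<'E'
from plan import *
plan((0.58,0.15,0.282),-21)
E
```

```text
t 3.3 pos [0.5798 0.1501 0.2816] off [-0.02  0.22 -0.35] ang [-0.0001  0.0001 -0.0004] F [-0.43 -0.53  0.17] M [ 0.021  0.006 -0.041] open 0.0173 q [ 0.064  0.267  1.773 -0.     1.102  0.431]
```

Request:
{"method": "move_arm", "body": {
  "hand": [0.85,0.9,1,1,1],
  "offset": [
    [0,0,0],
    [0,0,0],
    [0,0,0],
    [0,0,0],
    [0,0,0]
  ],
  "angular": [
    [0,0,0],
    [0,0,0],
    [0,0,0],
    [0,0,0],
    [0,0,0]
  ],
  "newtons": 40
}}

```text
t: 3.8
eef_pos: [0.5801, 0.1499, 0.2819]
tool_rot: [0.001, 0.824, 0.566, 0.001]
contact_force: [4.4, -2.2, -2.5]
opening: 0.0134
```

```bash
python3 - <<'E'
from plan import *
plan((0.58,0.15,0.282),-21)
E
```

```text
t 3.8 pos [0.5801 0.1499 0.2819] off [ 0.03 -0.17 -0.12] ang [ 0.0015 -0.0003 -0.0007] F [ 4.41 -2.18 -2.54] M [-0.297 -0.655 -0.154] open 0.0134 q [ 0.064  0.267  1.772 -0.     1.101  0.431]
```

Request:
{"method": "move_arm", "body": {
  "hand": [1,1,1,1,1],
  "offset": [
    [0,0.4,0],
    [0,0.4,-0.5],
    [0,0.4,-1],
    [0,0.4,-1.5],
    [0,0.4,-2]
  ],
  "angular": [
    [0,0,0],
    [0,0,0],
    [0,0,0],
    [0,0,0],
    [0,0,0]
  ]
}}

```text
t: 4.3
eef_pos: [0.58, 0.1496, 0.282]
tool_rot: [0.0, 0.824, 0.566, 0.0]
contact_force: [7.8, -2.0, -9.8]
opening: 0.0135
```

```bash
python3 - <<'E'
from plan import *
plan((0.58,0.15,0.282),-21)
E
```

```text
t 4.3 pos [0.58   0.1496 0.282 ] off [ 0.34 -0.18  0.01] ang [ 0.0007  0.0004 -0.0006] F [ 7.85 -2.03 -9.83] M [-0.373 -1.406 -0.121] open 0.0135 q [ 6.300e-02  2.660e-01  1.772e+00 -1.000e-03  1.102e+00  4.310e-01]
```

Request:
{"method": "move_arm", "body": {
  "hand": [1,1,1,1,1],
  "offset": [
    [0,0.4,-0.4],
    [0,0.8,-0.8],
    [0,1.2,-1.2],
    [0,1.2,-1.6],
    [0,1.2,-2]
  ],
  "angular": [
    [0,0,0],
    [0,0,0],
    [0,0,0],
    [0,0,0],
    [0,0,0]
  ]
}}

```text
t: 4.8
eef_pos: [0.5804, 0.1493, 0.2823]
tool_rot: [-0.001, 0.824, 0.566, -0.001]
contact_force: [7.9, -1.4, -18.5]
opening: 0.0133
```

```bash
python3 - <<'E'
from plan import *
plan((0.58,0.15,0.282),-21)
E
```

```text
t 4.8 pos [0.5804 0.1493 0.2823] off [ 0.49 -0.62  0.28] ang [-0.0022  0.001  -0.0006] F [  7.94  -1.36 -18.45] M [-0.03  -1.68  -0.078] open 0.0133 q [ 0.063  0.267  1.771 -0.     1.106  0.43 ]
```

Request:
{"method": "move_arm", "body": {
  "hand": [1,1,1],
  "offset": [
    [0,0.4,-0.5],
    [0,0.8,-1],
    [0,0.8,-1.5]
  ],
  "angular": [
    [0,0,0],
    [0,0,0],
    [0,0,0]
  ]
}}

```text
t: 5.1
eef_pos: [0.5807, 0.1492, 0.283]
tool_rot: [-0.001, 0.824, 0.566, -0.002]
contact_force: [7.0, 0.3, -16.0]
opening: 0.0139
```

```bash
python3 - <<'E'
from plan import *
plan((0.58,0.15,0.282),-21)
E
```

```text
t 5.1 pos [0.5807 0.1492 0.283 ] off [ 0.53 -0.91  0.96] ang [-0.0043  0.0014 -0.0006] F [  7.01   0.29 -15.97] M [ 0.093 -1.388 -0.12 ] open 0.0139 q [6.200e-02 2.670e-01 1.770e+00 1.000e-03 1.109e+00 4.290e-01]
```

Request:
{"method": "move_arm", "body": {
  "hand": [1,1,1],
  "offset": [
    [0,0,-0.5],
    [0,0,-1],
    [0,0,-1.5]
  ],
  "angular": [
    [0,0,0],
    [0,0,0],
    [0,0,0]
  ]
}}

```text
t: 5.4
eef_pos: [0.5814, 0.1495, 0.288]
tool_rot: [-0.001, 0.824, 0.567, -0.001]
contact_force: [0.7, 0.2, -3.9]
opening: 0.0133
```

```bash
python3 - <<'E'
from plan import *
plan((0.58,0.15,0.282),-21)
E
```

```text
t 5.4 pos [0.5814 0.1495 0.288 ] off [ 0.02 -1.46  5.96] ang [-0.003   0.0014  0.0003] F [ 0.71  0.22 -3.89] M [ 0.028  0.008 -0.032] open 0.0133 q [ 0.063  0.262  1.766 -0.     1.117  0.429]
```

The seal let go: pull dropped to about 4 N and the tool rose 6 mm. I'm raising to the middle of the gap band.

Request:
{"method": "move_arm", "body": {
  "hand": [1,1,1,1,1],
  "offset": [
    [0,0,-3],
    [0,-0.5,-7],
    [0,-1,-11],
    [0,-1.5,-15],
    [0,-1.5,-16]
  ],
  "angular": [
    [0,0,0],
    [0,0,0],
    [0,0,0],
    [0,0,0],
    [0,0,0]
  ]
}}

```text
t: 5.9
eef_pos: [0.5808, 0.1498, 0.3057]
tool_rot: [0.0, 0.824, 0.566, 0.001]
contact_force: [-0.7, 0.2, -3.1]
opening: 0.0132
```

Request:
{"method": "move_arm", "body": {
  "hand": [1,1,1],
  "offset": [
    [0,0,0],
    [0,0,0],
    [0,0,0]
  ],
  "angular": [
    [0,0,0],
    [0,0,0],
    [0,0,0]
  ]
}}

```text
t: 6.2
eef_pos: [0.5806, 0.1497, 0.3044]
tool_rot: [-0.0, 0.824, 0.566, -0.0]
contact_force: [-0.1, -0.7, -2.9]
opening: 0.0135
```

```bash
cat >chk.py <<'E'
from plan import *
import sys
k=sys.argv[1]
plan((0.58,0.15,0.304),-21)
for n,(a,b,c,d) in {'side':(240,185,340,285),'top':(240,140,330,230)}.items():
    p,dep=capture(n); np.save(f'pics/{n}{k}.npy',dep); np.save(f'pics/{n}{k}c.npy',p)
    cv2.imwrite(f'pics/{n}{k}.png',cv2.resize(p[b:d,a:c,::-1],None,fx=6,fy=6))
    uv=np.array([(u,v) for v in range(b,d) for u in range(a,c)])
    P=pts(n,uv,dep); hv=cv2.cvtColor(p,cv2.COLOR_RGB2HSV)[uv[:,1],uv[:,0]]
    m=(hv[:,1]<90)&(hv[:,2]>150)&(P[:,2]>.085)&(P[:,2]<.16); Q=P[m]
    if m.sum()>50:
        A=np.c_[Q[:,:2]-[.58,.15],np.ones(len(Q))]; w=np.ones(len(Q))>0
        for _ in range(4):
            co=np.linalg.lstsq(A[w],Q[w,2],rcond=None)[0]; w=abs(Q[:,2]-A@co)<.004
        print(n,m.sum(),w.sum(),'lid top z at centre',co[2].round(4),'slopes',co[:2].round(4))
E
python3 chk.py 3
```

```text
t 6.2 pos [0.5806 0.1497 0.3044] off [ 0.03 -0.63  0.42] ang [-0.0005  0.0002 -0.0005] F [-0.14 -0.7  -2.9 ] M [ 0.01  -0.03  -0.021] open 0.0135 q [ 0.064  0.238  1.761 -0.     1.143  0.431]
side 2385 2270 lid top z at centre 0.1221 slopes [ 0.0034 -0.0007]
top 591 565 lid top z at centre 0.123 slopes [-0.0037 -0.0033]
```

View pics/side3.png

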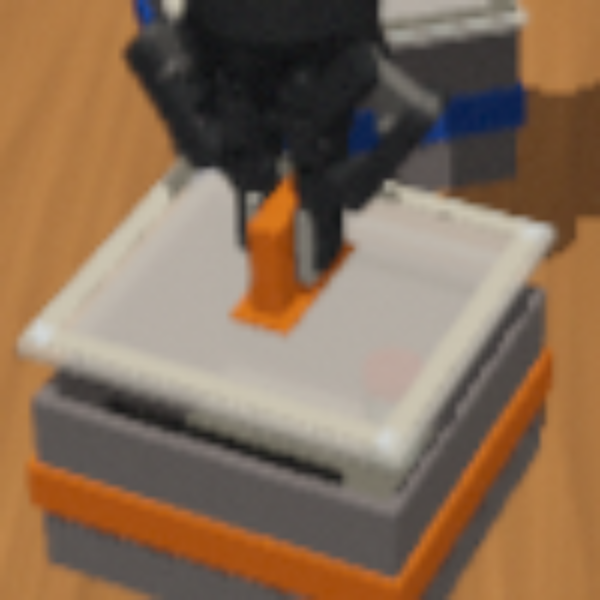

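View pics/top3.png

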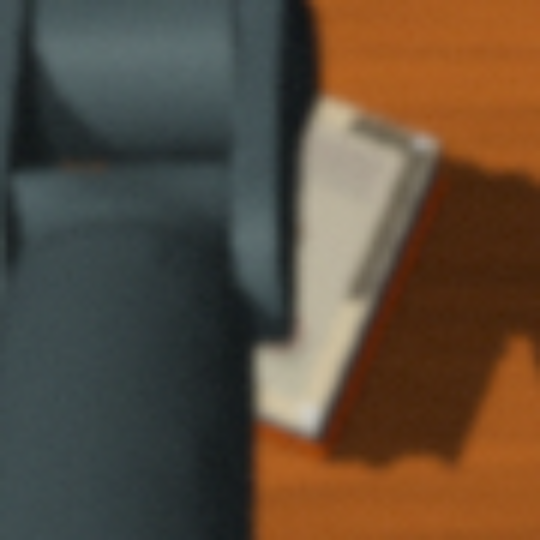

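The side view shows the lid floating level with the open rim visible below it, and the fin still held between the pads. The gap is about 22–24 mm and the slopes are under 0.004. I'm holding here for over 3 s.

Request:
{"method": "move_arm", "body": {
  "hand": [1,1,1,1,1],
  "offset": [
    [0,0,0],
    [0,0,0],
    [0,0,0],
    [0,0,0],
    [0,0,0]
  ],
  "angular": [
    [0,0,0],
    [0,0,0],
    [0,0,0],
    [0,0,0],
    [0,0,0]
  ]
}}

```text
t: 6.8
eef_pos: [0.5807, 0.1498, 0.3047]
tool_rot: [0.0, 0.824, 0.566, -0.0]
contact_force: [0.2, -0.2, -4.3]
opening: 0.0135
```

Request:
{"method": "move_arm", "body": {
  "hand": [1,1,1,1,1],
  "offset": [
    [0,0,0],
    [0,0,0],
    [0,0,0],
    [0,0,0],
    [0,0,0]
  ],
  "angular": [
    [0,0,0],
    [0,0,0],
    [0,0,0],
    [0,0,0],
    [0,0,0]
  ]
}}

```text
t: 7.3
eef_pos: [0.5807, 0.1498, 0.3047]
tool_rot: [-0.0, 0.824, 0.566, -0.0]
contact_force: [-0.1, -0.2, -3.7]
opening: 0.0134
```

Request:
{"method": "move_arm", "body": {
  "hand": [1,1,1,1,1],
  "offset": [
    [0,0,0],
    [0,0,0],
    [0,0,0],
    [0,0,0],
    [0,0,0]
  ],
  "angular": [
    [0,0,0],
    [0,0,0],
    [0,0,0],
    [0,0,0],
    [0,0,0]
  ]
}}

```text
t: 7.8
eef_pos: [0.5807, 0.1498, 0.3047]
tool_rot: [-0.0, 0.824, 0.566, -0.0]
contact_force: [0.3, 0.1, -4.0]
opening: 0.0137
```

Request:
{"method": "move_arm", "body": {
  "hand": [1,1,1,1,1],
  "offset": [
    [0,0,0],
    [0,0,0],
    [0,0,0],
    [0,0,0],
    [0,0,0]
  ],
  "angular": [
    [0,0,0],
    [0,0,0],
    [0,0,0],
    [0,0,0],
    [0,0,0]
  ]
}}

```text
t: 8.3
eef_pos: [0.5807, 0.1498, 0.3047]
tool_rot: [-0.0, 0.824, 0.566, 0.0]
contact_force: [0.7, 0.0, -3.2]
opening: 0.0136
```

Request:
{"method": "move_arm", "body": {
  "hand": [1,1,1,1,1],
  "offset": [
    [0,0,0],
    [0,0,0],
    [0,0,0],
    [0,0,0],
    [0,0,0]
  ],
  "angular": [
    [0,0,0],
    [0,0,0],
    [0,0,0],
    [0,0,0],
    [0,0,0]
  ]
}}

```text
t: 8.8
eef_pos: [0.5806, 0.1498, 0.3047]
tool_rot: [-0.0, 0.824, 0.566, -0.0]
contact_force: [0.3, 0.3, -3.4]
opening: 0.0139
```

Request:
{"method": "move_arm", "body": {
  "hand": [1,1,1,1,1],
  "offset": [
    [0,0,0],
    [0,0,0],
    [0,0,0],
    [0,0,0],
    [0,0,0]
  ],
  "angular": [
    [0,0,0],
    [0,0,0],
    [0,0,0],
    [0,0,0],
    [0,0,0]
  ]
}}

```text
t: 9.3
eef_pos: [0.5807, 0.1498, 0.3047]
tool_rot: [0.0, 0.824, 0.566, -0.0]
contact_force: [-0.5, 0.6, -3.0]
opening: 0.0133
```

Request:
{"method": "move_arm", "body": {
  "hand": [1,1,1,1,1],
  "offset": [
    [0,0,0],
    [0,0,0],
    [0,0,0],
    [0,0,0],
    [0,0,0]
  ],
  "angular": [
    [0,0,0],
    [0,0,0],
    [0,0,0],
    [0,0,0],
    [0,0,0]
  ]
}}

```text
t: 9.8
eef_pos: [0.5807, 0.1498, 0.3047]
tool_rot: [-0.0, 0.824, 0.566, -0.0]
contact_force: [-0.0, -0.3, -3.0]
opening: 0.0133
```

```bash
python3 chk.py 4; python3 - <<'E'
import cv2,numpy as np
p=np.load('pics/side4c.npy'); cv2.imwrite('pics/side4full.png',p[:,:,::-1])
E
```

```text
t 9.8 pos [0.5807 0.1498 0.3047] off [-0.03 -0.69  0.69] ang [-0.      0.     -0.0005] F [-0.02 -0.27 -3.04] M [ 0.007 -0.029  0.059] open 0.0133 q [ 0.064  0.238  1.761 -0.     1.143  0.431]
side 2378 2268 lid top z at centre 0.1223 slopes [0.003  0.0009]
top 593 558 lid top z at centre 0.123 slopes [-0.0015 -0.0107]
```

View pics/side4full.png

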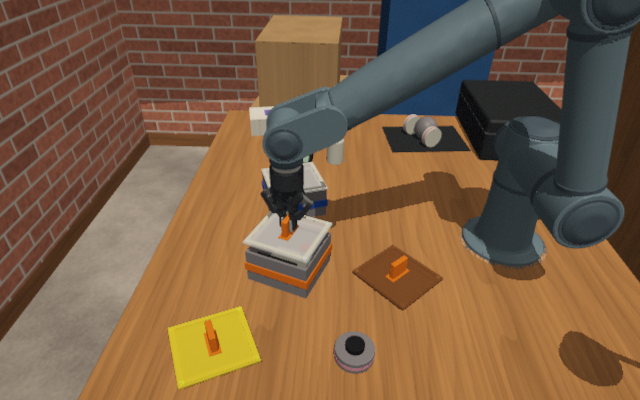

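The last picture shows the lid at (288,235) held above the orange chamber. The blue chamber, bottle, cartridge and plates are where they were. It has held steady for about 3.9 s, so I'm handing in.

```bash
python3 -c "
from station import *
print(hand_in())"
```

```text
the job is handed in; nothing more can be done
None
```

I took the orange handle at a 40 N grip setting and pulled the lid up slowly until the seal let go, at about 18 N or a little more and after roughly 6 mm of rise. I raised it to mid-gap, held it for about 3.9 s (t = 5.9 to 9.8 s), and handed in while still holding it.

- **Gap:** arm travel puts it at about 23 mm and camera depth at about 24–25 mm. They disagree by 1–2 mm, but both are inside the 10–35 mm band. The highest tool reading was about 24 mm of rise.
- **Level:** in the last check the side camera showed slopes of 0.003 or less. The top camera, which saw only a partly hidden strip of the lid, gave up to 0.011. The tool itself was vertical, and I trust the side view.
- **Grip:** the finger opening stayed at 13–14 mm and the load was only the lid's weight, about 3–4 N, so nothing was touching the lid.
- **Sideways pull:** about 8 N of sideways force built up while the seal still held. It was gone once the seal let go.
- **Bystanders:** the blue chamber, bottle, cartridge and look-alike lids looked undisturbed in the last side view. The gas meter was mostly hidden by the arm there, so I did not check it again; the arm did not go near it.

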